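# Knock a taper arbor home in a drill chuck and rack the chuck

## Task

Take the thick-shanked arbor out of its wooden stand and set its taper loosely in the socket of the drill chuck that stands nose down on the beech block. Knock it home with light taps of the brass bar, never a hard blow, until friction alone holds it, and put the bar back down on the bench. Then lift the chuck by the arbor's shank and stand it in the empty tool stand, leaving the other tools where they are.

Things in the scene. Friction and masses are not known exactly. Their poses are not given: they have to be found in the camera images.
- arbor: steel chuck arbor, 108 mm long, 0.18 kg, upright, taper down, in a hole of the dark wooden arbor stand, collar resting on it. Origin: centre of the taper's small end; z up its axis. Taper 42 mm long (12.4 mm diameter at the tip, 18.3 at the top), collar 26 mm diameter x 6 mm, plain shank 16 mm diameter x 60 mm. The slimmer arbor beside it is not meant
- arbor_collar (a point): centre of the underside of that arbor's collar, 42 mm above its origin. Set in the socket by hand, the taper stops with the collar somewhere from 5 to 13 mm above the chuck's face (tapers differ, so it must be felt) and pulls straight out again; driven home it stands some 3 to 5 mm lower, never touching the face
- arbor_top (a point): centre of the top end face of that arbor's shank, 108 mm above its origin: the face to tap. The taper goes in about 1 mm for each 4 to 7 N of push and stays where it is left; it is home when it has taken a tap or two peaking at 20 to 30 N, and then holds against a pull of 10 N and more. Blows above 40 N damage it
- arbor_stand: dark wooden stand, 70 x 140 x 50 mm, fixed, with two through holes of 22 mm in a row along its y, 35 mm either side of the centre; one holds the arbor, the other a slim spare one (either way round). Origin: centre of its underside
- chuck: dark steel drill chuck with a knurled sleeve, 44 mm diameter, 66 mm high, about 0.44 kg, loose, may differ by a fifth, standing nose down on the beech block in its recess. Origin: centre of the nose's underside (the nose tapers to 28 mm diameter); z runs up its axis
- chuck_mouth (a point): centre of the taper socket's mouth (18 mm diameter) in the chuck's upper face, 66 mm above the chuck's origin. The socket has the arbor's taper and is 44 mm deep; its axis is the chuck's axis. The mouth lies 94 mm above the bench while the chuck stands on the block
- block: beech knocking block, 110 x 110 x 40 mm, fixed, with a round recess of 48 mm diameter and 12 mm depth in its top, in which the chuck stands. Origin: centre of its underside
- bar: plain round brass bar for knocking, 24 mm diameter, 100 mm long, about 0.39 kg, standing upright on the bench. Origin: centre of its lower end; z runs up its axis
- stand0: the empty tool stand: one of three equal light wooden blocks in a row, 78 x 78 x 40 mm, fixed, with a round pocket of 51 mm diameter and 26 mm depth (pocket floor 14 mm above the bench). Origin: centre of its underside. Which of the three is empty differs from time to time; the other two hold tools
- spare_arbor: bystander: slimmer arbor, shank 10 mm diameter, 90 mm long, in the other hole of the arbor stand. Origin: tip of its taper
- small_chuck: bystander: small dark chuck of 36 mm diameter on a thin shank, 104 mm high overall, in one of the tool stands. Origin: centre of its underside
- centre: bystander: steel lathe centre with a cone on top, 42 mm diameter, 80 mm high, in one of the tool stands. Origin: centre of its underside
- grease: bystander: grey plastic jar with a black lid, 60 mm diameter, 62 mm high, on the bench. Origin: centre of its underside
Mind the look-alikes: they are no part of the job. What is shaped like the arbor but green or pink is not meant.

How it is judged:
By the outcome, as a careful person would: the job done as asked, in the order asked, and still so for the second after the job is handed in, with the robot touching nothing.
It also fails if it takes over 72 s, if anything falls off the work surface, if the arm or the gripper's body presses on something with over 40 N, if the wrist force passes 120 N, or if a joint passes its speed limit or range.

## Robot

A 6-joint arm with a two-finger parallel gripper is mounted at the origin on the work surface. World frame = base frame: x ahead of the robot, y to its left, z up, the work surface at z = 0. Lengths are in m, angles in rad, forces in N, time in s.
With the tool pointing down it reaches from about 0.35 to 0.775 m from the base axis. Payload 7.3 kg.
Tool frame: the origin (TCP) lies midway between the tips of the shut fingers; the grasp point (between the pads) lies 19 mm behind it (robot.hold_point_z is the distance from the TCP to the grasp point, in m); z points along the fingers, x is the direction in which the jaws open and shut, and the axes are right-handed (so a half turn about z gives the same grasp; the last joint's range is limited). The gripper opens to 92 mm and grips with 3 to 60 N. Pads are 19 mm wide; open, the fingers measure 130 mm over their backs; the gripper's body (75 mm by 190 mm) begins 47 mm behind the grasp point.
Start: joints at [-1.264, 0.342, 1.524, -0, 1.275, -0.146], TCP at [0.23, -0.472, 0.227] pointing down, gripper open.
Joint ranges: [-2.53, 2.53], [-0.77, 2.02], [0.04, 2.7], [-1, 4.14], [0.28, 2.66], [-3.11, 3.11]. Speed limits (rad/s): [2.57, 2.57, 3.14, 3.14, 3.14, 3.14].

## Interface

Orientations are given as [roll, pitch, yaw] about the fixed x, y, z axes, in that order (R = Rz(yaw) Ry(pitch) Rx(roll)).
In Python, from workcell import robot gives the robot as it stands.
- The arm moves only by the tool step_arm, never from a script. Its argument "series" is a list of rows, each a list of 7 numbers: the shift along the world's x, y, z in m, then the turn, a rotation vector about the world's x, y, z in degrees, then the closure, from 0 (fully open) to 1 (shut). A call has 1 to 10 rows; each row shifts and turns the commanded pose from where the row before left it; what a row does not reach is not made up. A row lasts 1/8 s, in which the tool goes at most 62.5 mm and 10.7 degrees, less where a joint would pass 70% of its speed; a pose out of reach is approached as far as the arm can. A call is refused whole if a number of a shift passes 0.0625 or a number of a turn 10.7, either way. A call with a gripper value outside its range is refused whole. The fingers move at their own pace and stop on an object; "force" is the grip in N (left out, the last holds). Time passes only in rows, so rows that do not move let the fingers close. It gives the time, the measured TCP pose, the force and the opening at its end, in the units of the state.
- robot.read_state(): the state, without advancing time (a new reading comes with each control period).
- robot.camera(name): name is "scene" or "top" or "wrist"; returns a dict with "img" (480x640x3 uint8, red, green, blue), "mtx" (3x3 intrinsics, pixels), "dist_coeffs" ([k1, k2, p1, p2, k3] as OpenCV has them; the pictures are not rectified), "world_from_camera" (4x4, takes a point from camera to world coordinates). Camera axes: x right, y up, looking along -z (the intrinsics and any distortion apply to the point x, -y, -z); pixel columns grow to the right and rows downward; lengths in m; the calibration is good to about 2 mm. A picture is of the moment at which its call begins. There is no depth.
- robot.hand_in(): hands the job in, once; it reports no verdict.
Trained networks look in the newest picture that a camera, given by its name, has taken for a name from the list of things; names that differ only in an ending like _2 or _b are one class to them, and where a whole thing is asked for, a point or a joint stands for the part that bears it (a point fixed in the world has none). Each returns a list of dicts, best first, with "conf" (0 to 1); they miss things now and then, are a little off and sometimes report something else, mostly with a low value. They report only what shows in the picture. A call takes as long as a camera call. They do not tell look-alikes from the thing itself.
- robot.silhouettes(camera, query): "mask" (480x640 bool, what is visible of it) and "bbox" ([left, top, right, bottom] in pixels, round what is visible of it).
The state is a dict: "time_s": time; "qpos": joint angles; "joint_velocities": joint speeds; "tau": joint torques, N m; "tcp_pos": TCP position; "eef_rot": TCP orientation; "ft_force": force on the tool from outside, world axes, zero at the start; "ft_torque": the same for the moment, N m; "grip_width": finger opening in m.
Only numpy, scipy, OpenCV 4.12 (cv2) and the standard library are available. Lean on these libraries where they do the work, as an engineer would, in place of code of your own. Each camera call takes 0.05 s, during which the arm holds its last target. There are 200 camera calls.

## Working session

There is one attempt and no reset: what is moved stays moved. The work goes in short steps, Python scripts to look and compute and a tool call to move; the robot and the scene stay as the last step left them, time stands still between calls to the robot, and variables do not carry over. Pictures are saved under pics/ and viewed, about 8 in all and at most 12, crops included, and the job is handed in when it is done.

Besides the shell and the picture viewer there is one more tool, called after ">>>" by a JSON object that holds its "api" and its "payload". step_arm: Moves the arm, as the interface text tells. Its arguments: {"type":"object","properties":{"series":{"type":"array"},"force":{"type":"number"}},"required":["series"]}

```bash
ls; mkdir -p pics; python3 - <<'E'
from workcell import robot
import cv2,numpy as np
s=robot.read_state();print({k:np.round(v,3).tolist() for k,v in s.items()})
for n in("scene","top"):
    c=robot.camera(n);cv2.imwrite(f"pics/{n}0.png",c["img"][:,:,::-1])
    print(n,c["mtx"].tolist(),c["dist_coeffs"],np.round(c["world_from_camera"],4).tolist())
    for q in("arbor","arbor_stand","chuck","block","bar","stand0","spare_arbor","small_chuck","centre","grease"):
        for d in robot.silhouettes(n,q)[:4]:print(n,q,round(d["conf"],2),d["bbox"],d["mask"].sum())
E
```

```text
pics
{'time_s': 0.0, 'qpos': [-1.264, 0.343, 1.525, -0.0, 1.275, -0.146], 'joint_velocities': [-0.0, -0.0, 0.0, 0.0, 0.0, -0.001], 'tau': [-0.003, -43.126, -24.422, 0.071, 0.056, -0.0], 'tcp_pos': [0.23, -0.472, 0.226], 'eef_rot': [-3.141, 0.002, -1.118], 'ft_force': [0.427, 0.406, 0.335], 'ft_torque': [0.015, -0.03, 0.003], 'grip_width': 0.091}
scene [[613.6101100022712, 0.0, 322.55894476123865], [0.0, 613.6101100022712, 240.98059327652973], [0.0, 0.0, 1.0]] [-0.00282507  0.          0.          0.          0.        ] [[-0.1812, -0.6297, 0.7554, 1.3316], [0.9833, -0.1044, 0.1489, 0.1902], [-0.0149, 0.7698, 0.6381, 0.7675], [0.0, 0.0, 0.0, 1.0]]
scene arbor 0.91 [484.5, 261.8, 501.6, 310.5] 558
scene arbor 0.81 [460.2, 221.7, 478.6, 259.3] 385
scene arbor 0.62 [408.0, 232.2, 426.1, 281.2] 485
scene arbor 0.62 [431.4, 254.7, 445.2, 304.3] 492
scene arbor_stand 0.72 [447.0, 243.0, 530.6, 297.7] 3075
scene block 0.64 [310.9, 222.7, 333.9, 260.9] 798
scene block 0.55 [284.4, 228.9, 353.9, 295.6] 2947
scene bar 0.61 [368.1, 295.9, 385.4, 346.1] 756
scene bar 0.16 [148.1, 207.7, 170.5, 23
[... 988 characters left out ...]

top arbor 0.65 [181.1, 267.8, 194.3, 282.6] 149
top arbor_stand 0.58 [137.9, 259.8, 209.8, 296.3] 2170
top chuck 0.97 [305.0, 251.5, 322.5, 275.2] 376
top chuck 0.58 [287.4, 239.5, 342.0, 290.7] 2292
top block 0.65 [287.8, 237.4, 344.4, 291.0] 2456
top bar 0.51 [255.5, 177.3, 265.3, 196.6] 195
top bar 0.49 [452.8, 257.4, 480.3, 281.1] 426
top stand0 0.6 [440.8, 213.4, 486.7, 256.5] 1491
top spare_arbor 0.43 [461.1, 299.5, 486.4, 317.5] 336
top small_chuck 0.85 [463.3, 298.2, 484.7, 315.8] 321
top small_chuck 0.47 [178.1, 272.3, 192.9, 286.7] 149
top centre 0.55 [453.8, 257.2, 482.0, 278.5] 395
top grease 0.87 [156.4, 169.5, 184.8, 202.5] 742
top grease 0.16 [288.1, 239.5, 344.3, 291.1] 2418
```

```bash
python3 - <<'E'
import cv2,numpy as np
a=cv2.imread("pics/scene0.png")[165:390,100:540];cv2.imwrite("pics/v1.png",cv2.resize(a,(800,409),interpolation=cv2.INTER_CUBIC))
a=cv2.imread("pics/top0.png")[150:340,120:500];cv2.imwrite("pics/v2.png",cv2.resize(a,(800,400),interpolation=cv2.INTER_CUBIC))
E
```

```text
(no output)
```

View pics/v1.png

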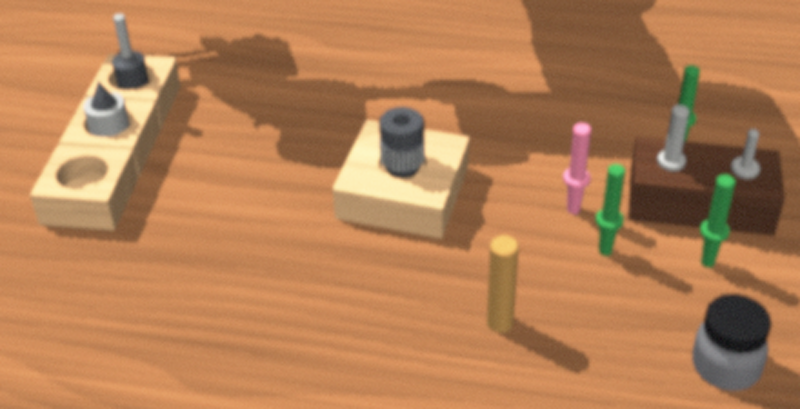

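View pics/v2.png

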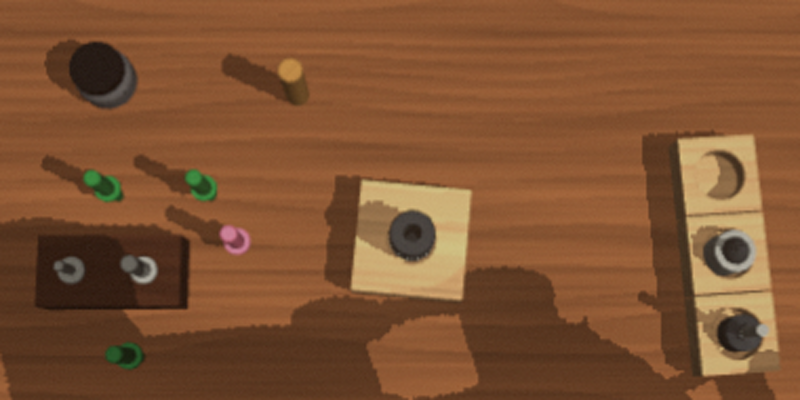

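View 1 (scene): the arbor candidates are the thick grey one in the dark stand at full-image px (472,239), the slim grey one at (513,246), green ones at (478,215), (435,280) and (493,286), and pink at (417,257). The thick grey arbor is the one meant: wide shank, steel colour, in the dark stand. View 2 (top) agrees, with the thick one at (186,278) and the slim one at (153,277). The empty tool stand is at top (463,234), next to the centre. The bar is at (260,187) and the chuck at (313,263).

```bash
cat > h.py <<'E'
from workcell import robot
import cv2,numpy as np
from scipy.optimize import least_squares
def proj(c,P):
    W=np.linalg.inv(c["world_from_camera"]);F=np.diag([1,-1,-1.])
    return cv2.projectPoints(np.asarray(P,float).reshape(-1,1,3),cv2.Rodrigues(F@W[:3,:3])[0],F@W[:3,3],c["mtx"],np.asarray(c["dist_coeffs"],float))[0].reshape(-1,2)
def ray(c,uv,z):
    p=cv2.undistortPoints(np.array([[uv]],float),c["mtx"],np.asarray(c["dist_coeffs"],float))[0,0]
    T=c["world_from_camera"];d=T[:3,:3]@[p[0],-p[1],-1];return T[:3,3]+d*(z-T[2,3])/d[2]
t=np.linspace(0,2*np.pi,48)
def ring(x,y,z,r):return np.c_[x+r*np.cos(t),y+r*np.sin(t),0*t+z]
def cen(c,x,y,parts): # parts: list of ((z0,r0),(z1,r1))
    S=8;h=[cv2.convexHull(((proj(c,np.r_[ring(x,y,*a),ring(x,y,*b)])+.5)*S).astype(np.float32)) for a,b in parts]
    P=np.concatenate(h)[:,0];o=np.floor(P.min(0))-2;im=np.zeros(tuple((P.max(0)-o+4).astype(int)[::-1]),np.uint8)
    for q in h:cv2.fillPoly(im,[np.round((q-o)*16).astype(np.int32)],1,shift=4)
    m=cv2.moments(im,True);return (np.array([m["m10"],m["m01"]])/m["m00"]+o)/S-.5
def mc(m):
    v,u=np.nonzero(m);return np.array([u.mean(),v.mean()])
ARB=lambda b:[((b+.042,.013),(b+.048,.013)),((b+.048,.008),(b+.108,.008))]
CHK=lambda b:[((b,.014),(b+.014,.022)),((b+.014,.022),(b+.066,.022))]
BAR=lambda b:[((b,.012),(b+.1,.012))]
def fit(obs,parts,x0):
    r=least_squares(lambda p:np.concatenate([cen(c,*p,parts)-mc(m) for c,m in obs]),x0,diff_step=1e-3,x_scale=.01)
    return r.x,r.fun
E
cat > m1.py <<'E'
from h import *
cs={n:robot.camera(n) for n in("scene","top")}
def pick(n,q,uv):
    L=[d for d in robot.silhouettes(n,q) if np.hypot(*(mc(d["mask"])-uv))<8]
    return (cs[n],min(L,key=lambda d:d["mask"].sum())["mask"]) if L else None
for nm,parts,qs,uv in(("arbor",ARB(.008),("arbor",),((470,240),(187,277))),
  ("bar",BAR(0),("bar","small_chuck"),((377,321),(260,187))),
  ("chuck",[((.045,.022),(.094,.022))],("chuck","block","spare_arbor"),((321,243),(314,263))),
  ("grease",[((0,.03),(.062,.03))],("grease",),((501,351),(170,186)))):
    ob=[]
    for n,u in zip(cs,uv):
        for q in qs:
            o=pick(n,q,u)
            if o and o[1].sum()<2000: ob.append(o);break
    z=parts[0][0][0];x0=ray(cs["top"],uv[1],z+.03)[:2]
    print(nm,len(ob),np.round(x0,3),*[np.round(a,4).tolist() for a in fit(ob,parts,x0)])
for q in("arbor_stand","block","stand0"):
    m=max(robot.silhouettes("top",q),key=lambda d:d["conf"])["mask"].astype(np.uint8)
    k=max(cv2.findContours(m,0,2)[0],key=cv2.contourArea);b=cv2.boxPoints(cv2.minAreaRect(k))
    P=np.array([ray(cs["top"],p,.045)[:2] for p in b]);e=P[1]-P[0]
    print(q,np.round(P,3).tolist(),P.mean(0).round(4),np.degrees(np.arctan2(e[1],e[0])).round(1))
for s,z,uv in(("slim",.08,(151,277)),("pocket rim",.04,(461,233)),("green",.1,(162,235)),("green",.1,(211,236)),("pink",.1,(228,262)),("green",.1,(173,319))):
    print(s,ray(cs["top"],uv,z).round(3))
E
python3 m1.py
```

```text
arbor 2 [0.475 0.28 ] [0.4762, 0.2848] [-0.4282, 0.206, -0.3583, 0.1522]
bar 2 [0.674 0.141] [0.6646, 0.1415] [-0.1162, 0.5999, -0.1066, 0.6186]
chuck 2 [0.504 0.025] [0.5078, 0.0239] [-0.3685, -0.3043, -0.4381, -0.1681]
grease 2 [0.676 0.335] [0.6779, 0.3383] [-0.5148, -0.3949, -0.9017, -0.528]
arbor_stand [[0.512, 0.394], [0.512, 0.243], [0.437, 0.241], [0.437, 0.391]] [0.4745 0.3172] -90.0
block [[0.454, 0.083], [0.567, 0.074], [0.557, -0.037], [0.445, -0.026]] [0.5059 0.0235] -4.4
stand0 [[0.608, -0.237], [0.616, -0.327], [0.535, -0.329], [0.528, -0.24]] [ 0.5719 -0.2834] -85.1
slim [0.475 0.352 0.08 ]
pocket rim [ 0.572 -0.288  0.04 ]
green [0.557 0.328 0.1  ]
green [0.555 0.231 0.1  ]
pink [0.503 0.196 0.1  ]
green [0.391 0.3   0.1  ]
```

>>> {"api": "step_arm", "payload": {"series": [[0.0275, 0.0465, 0.011, 0, 0, 9, 0.5], [0.0275, 0.0465, 0.011, 0, 0, 9, 0.5], [0.0275, 0.0465, 0.011, 0, 0, 9, 0.5], [0.0275, 0.0465, 0.011, 0, 0, 9, 0.5], [0.0275, 0.0465, 0.011, 0, 0, 9, 0.5], [0.0275, 0.0465, 0.011, 0, 0, 9, 0.5], [0.0275, 0.0465, 0.011, 0, 0, 10, 0.5], [0.0275, 0.0465, 0.011, 0, 0, 0, 0.5]]}}

```text
time_s: 2.75
tcp_pos: [0.4504, -0.0985, 0.3153]
eef_rot: [3.141, -0.001, 0.001]
ft_force: [1.2, -0.9, 0.2]
grip_width: 0.0457
```

>>> {"api": "step_arm", "payload": {"series": [[0.003, 0.048, 0, 0, 0, 0, 0.5], [0.003, 0.048, 0, 0, 0, 0, 0.5], [0.003, 0.048, 0, 0, 0, 0, 0.5], [0.003, 0.048, 0, 0, 0, 0, 0.5], [0.003, 0.048, 0, 0, 0, 0, 0.5], [0.003, 0.048, 0, 0, 0, 0, 0.5], [0.003, 0.048, 0, 0, 0, 0, 0.5], [0.003, 0.048, 0, 0, 0, 0, 0.5], [0, 0, 0, 0, 0, 0, 0.5]]}}

```text
time_s: 3.88
tcp_pos: [0.4732, 0.2866, 0.3141]
eef_rot: [-3.141, 0.001, 0.003]
ft_force: [0.0, -0.2, -0.7]
grip_width: 0.046
```

```bash
python3 - <<'E'
from h import *
c=robot.camera("wrist");cv2.imwrite("pics/w1.png",c["img"][:,:,::-1])
print(c["mtx"].tolist(),c["world_from_camera"].round(3).tolist())
for d in robot.silhouettes("wrist","arbor"):print(d["conf"],d["bbox"],mc(d["mask"]).round(1))
print(proj(c,[[.4762,.2848,.056],[.4762,.2848,.116]]), robot.read_state()["tcp_pos"])
E
```

```text
[[353.71682100222614, 0.0, 321.2322977870532], [0.0, 353.71682100222614, 237.22703743303538], [0.0, 0.0, 1.0]] [[1.0, -0.003, -0.0, 0.474], [0.003, 0.96, 0.279, 0.363], [-0.001, -0.279, 0.96, 0.473], [0.0, 0.0, 0.0, 1.0]]
0.95 [315.9, 193.6, 336.5, 221.3] [325.4 206.1]
0.88 [381.1, 231.4, 403.2, 266.0] [392.  249.1]
0.87 [336.2, 256.8, 361.7, 296.2] [348.4 274.8]
0.86 [379.2, 157.7, 412.9, 179.5] [396.  169.4]
0.65 [242.3, 179.6, 265.6, 207.4] [254.4 192.7]
[[322.93857999 202.4192583 ]
 [323.17395698 213.1507376 ]] [0.47349564 0.28380075 0.31438969]
```

View pics/w1.png

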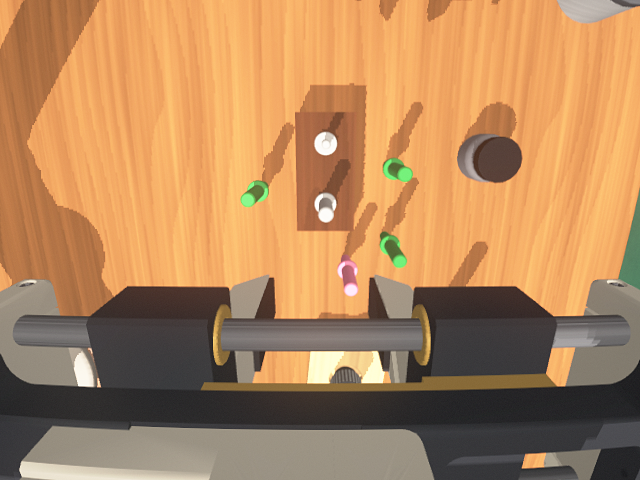

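View 3 (wrist): the thick steel arbor is at (325,206) in the dark stand, with the slim one at (326,145) and the green and pink look-alikes around it. That confirms the target. Next I fit its position.

```bash
python3 - <<'E'
from h import *
c=robot.camera("wrist")
m=[d["mask"] for d in robot.silhouettes("wrist","arbor") if np.hypot(*(mc(d["mask"])-[325.4,206]))<6][0]
print(fit([(c,m)],ARB(.008),[.476,.285]))
# stand mask: the pose of dark stand in wrist
s=robot.read_state();print(s["tcp_pos"].round(4) if hasattr(s["tcp_pos"],'round') else s["tcp_pos"],s["eef_rot"])
E
```

```text
(array([0.47889696, 0.28408943]), array([0.00034389, 0.00111348]))
[0.4738 0.2829 0.3148] [ 3.14115436e+00 -1.02459503e-04 -1.95891400e-03]
```

>>> {"api": "step_arm", "payload": {"series": [[0.0035, 0.0005, -0.045, 0, 0, 0, 0.5], [0, 0, -0.055, 0, 0, 0, 0.5], [0, 0, -0.055, 0, 0, 0, 0.5], [0, 0, -0.05, 0, 0, 0, 0.5], [0, 0, -0.034, 0, 0, 0, 0.5], [0, 0, 0, 0, 0, 0, 0.5]]}}

```text
time_s: 4.82
tcp_pos: [0.476, 0.2825, 0.0739]
eef_rot: [3.139, 0.005, -0.003]
ft_force: [-0.2, 0.3, -0.1]
grip_width: 0.0455
```

>>> {"api": "step_arm", "payload": {"series": [[0, 0, 0, 0, 0, 0, 0.9], [0, 0, 0, 0, 0, 0, 0.9], [0, 0, 0, 0, 0, 0, 0.9], [0, 0, 0, 0, 0, 0, 0.9]], "force": 30}}

```text
time_s: 5.32
tcp_pos: [0.4776, 0.2846, 0.0767]
eef_rot: [-3.141, -0.002, -0.001]
ft_force: [-0.3, -0.1, 4.4]
grip_width: 0.0155
```

>>> {"api": "step_arm", "payload": {"series": [[0, 0, 0.01, 0, 0, 0, 0.9], [0, 0, 0.04, 0, 0, 0, 0.9], [0, 0, 0.055, 0, 0, 0, 0.9], [0, 0, 0.055, 0, 0, 0, 0.9], [0.005, -0.058, 0, 0, 0, 0, 0.9], [0.005, -0.058, 0, 0, 0, 0, 0.9], [0.005, -0.058, 0, 0, 0, 0, 0.9], [0.005, -0.058, 0, 0, 0, 0, 0.9], [0.005, -0.058, 0, 0, 0, 0, 0.9], [0.005, -0.058, 0, 0, 0, 0, 0.9]]}}

```text
time_s: 6.58
tcp_pos: [0.5069, -0.0654, 0.2362]
eef_rot: [-3.142, -0.0, -0.001]
ft_force: [0.2, -0.1, -2.3]
grip_width: 0.0153
```

>>> {"api": "step_arm", "payload": {"series": [[0, -0.01, 0, 0, 0, 0, 0.9], [0, 0, 0, 0, 0, 0, 0.9]]}}

```text
time_s: 6.82
tcp_pos: [0.5069, -0.0738, 0.2358]
eef_rot: [-3.141, 0.0, -0.003]
ft_force: [-0.3, 1.1, -1.9]
grip_width: 0.0157
```

```bash
cat > m2.py <<'E'
from h import *
import sys
c=robot.camera("wrist");cv2.imwrite("pics/w2.png",c["img"][:,:,::-1]);print(c["world_from_camera"].round(4).tolist())
print(proj(c,[[.508,.024,.094],[.508,.024,.04]]))
for q in("chuck","block"):
  for d in robot.silhouettes("wrist",q)[:3]:print(q,d["conf"],d["bbox"],mc(d["mask"]).round(1))
s=robot.read_state();print(np.round(s["tcp_pos"],4),np.round(s["ft_force"],2),s["grip_width"])
E
python3 m2.py
```

```text
[[1.0, 0.0022, 0.0009, 0.5082], [-0.0024, 0.9603, 0.2788, 0.0023], [-0.0002, -0.2788, 0.9603, 0.3947], [0.0, 0.0, 0.0, 1.0]]
[[320.94362065 107.45773665]
 [320.99966958 111.71964126]]
chuck 0.83 [292.9, 80.9, 347.8, 141.2] [323.  108.4]
block 0.88 [264.8, 45.9, 388.4, 174.4] [322.6 110.2]
[ 0.5071 -0.0721  0.2359] [-0.15  0.12 -2.48] 0.01571765498960306
```

View pics/w2.png

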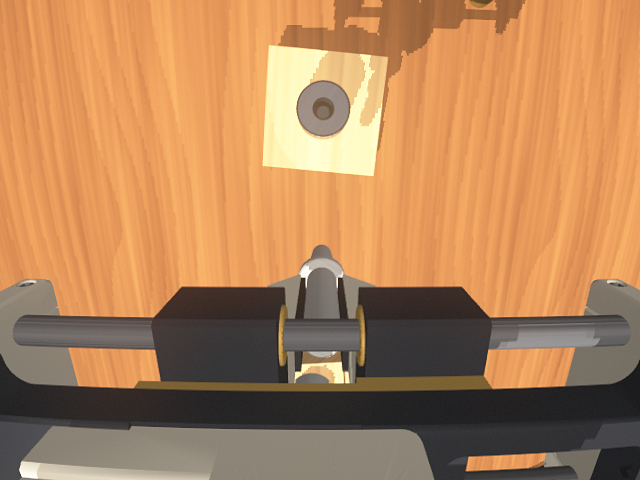

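View 4: the chuck mouth is at (323,108). The arbor is held upright with its tip at about (321,250) and its collar centred near (322,268).

```bash
python3 - <<'E'
from h import *
c=robot.camera("wrist")
b=c["img"][75:145,285:355].astype(int).sum(2)
print("mouth",ray(c,(323,107.3),.094))
m=[d["mask"] for d in robot.silhouettes("wrist","chuck")][0];print(fit([(c,m)],[((.045,.022),(.094,.022))],[.508,.024]))
for y in(-.072,-.074,-.076):print(y,proj(c,[[.507,y,.168],[.507,y,.21]]).round(1).tolist())
for d in robot.silhouettes("wrist","arbor"):print(d["conf"],d["bbox"])
g=c["img"][235:285,295:350].astype(int).mean(2);cv2.imwrite("pics/w3.png",np.hstack([cv2.resize(c["img"][230:290,285:360,::-1],None,fx=5,fy=5),cv2.resize(c["img"][75:135,285:360,::-1],None,fx=5,fy=5)]))
E
```

```text
mouth [0.50953645 0.02573054 0.094     ]
(array([0.50969215, 0.02276985]), array([ 0.00043811, -0.00558028]))
-0.072 [[319.5, 251.6], [319.1, 275.4]]
-0.074 [[319.5, 254.4], [319.1, 278.7]]
-0.076 [[319.5, 257.2], [319.1, 281.9]]
0.98 [299.6, 243.6, 344.0, 355.9]
```

View pics/w3.png

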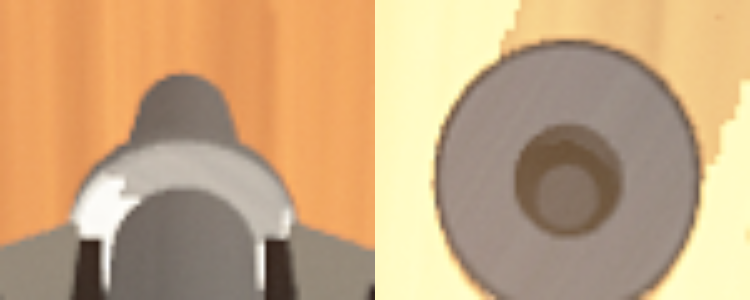

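>>> {"api": "step_arm", "payload": {"series": [[0.001, 0.0465, 0, 0, 0, 0, 0.9], [0, 0.05, 0, 0, 0, 0, 0.9], [0, 0, -0.05, 0, 0, 0, 0.9], [0, 0, -0.018, 0, 0, 0, 0.9], [0, 0, -0.006, 0, 0, 0, 0.9], [0, 0, -0.003, 0, 0, 0, 0.9], [0, 0, 0, 0, 0, 0, 0.9]]}}

```text
time_s: 8.0
tcp_pos: [0.5087, 0.0229, 0.1594]
eef_rot: [3.141, -0.001, -0.001]
ft_force: [0.3, -0.3, -0.9]
grip_width: 0.0152
```

>>> {"api": "step_arm", "payload": {"series": [[0, 0, -0.005, 0, 0, 0, 0.9], [0, 0, -0.005, 0, 0, 0, 0.9], [0, 0, 0, 0, 0, 0, 0.9]]}}

```text
time_s: 8.38
tcp_pos: [0.5079, 0.0229, 0.1483]
eef_rot: [-3.141, 0.001, -0.001]
ft_force: [1.1, -0.5, -1.1]
grip_width: 0.0154
```

>>> {"api": "step_arm", "payload": {"series": [[0, 0, -0.005, 0, 0, 0, 0.9], [0, 0, -0.005, 0, 0, 0, 0.9], [0, 0, 0, 0, 0, 0, 0.9]]}}

```text
time_s: 8.75
tcp_pos: [0.5079, 0.0229, 0.1382]
eef_rot: [-3.142, 0.001, -0.001]
ft_force: [-0.1, 0.2, -1.0]
grip_width: 0.0156
```

>>> {"api": "step_arm", "payload": {"series": [[0, 0, -0.003, 0, 0, 0, 0.9], [0, 0, 0, 0, 0, 0, 0.9]]}}

```text
time_s: 9.0
tcp_pos: [0.5081, 0.0229, 0.1355]
eef_rot: [-3.142, 0.0, -0.001]
ft_force: [-0.5, -0.3, -1.5]
grip_width: 0.0154
```

>>> {"api": "step_arm", "payload": {"series": [[0, 0, -0.002, 0, 0, 0, 0.9], [0, 0, 0, 0, 0, 0, 0.9]]}}

```text
time_s: 9.25
tcp_pos: [0.5082, 0.0229, 0.1336]
eef_rot: [-3.142, 0.0, -0.001]
ft_force: [0.1, 1.3, -2.0]
grip_width: 0.0152
```

>>> {"api": "step_arm", "payload": {"series": [[0, 0, -0.001, 0, 0, 0, 0.9], [0, 0, 0, 0, 0, 0, 0.9]]}}

```text
time_s: 9.5
tcp_pos: [0.5082, 0.0229, 0.1327]
eef_rot: [-3.142, -0.0, -0.001]
ft_force: [0.3, 0.6, -1.4]
grip_width: 0.0155
```

>>> {"api": "step_arm", "payload": {"series": [[0, 0, -0.001, 0, 0, 0, 0.9], [0, 0, 0, 0, 0, 0, 0.9]]}}

```text
time_s: 9.75
tcp_pos: [0.5082, 0.0229, 0.1317]
eef_rot: [-3.142, -0.0, -0.001]
ft_force: [-0.3, 0.6, -0.7]
grip_width: 0.0151
```

>>> {"api": "step_arm", "payload": {"series": [[0, 0, -0.001, 0, 0, 0, 0.9], [0, 0, 0, 0, 0, 0, 0.9]]}}

```text
time_s: 10.0
tcp_pos: [0.5082, 0.0229, 0.1307]
eef_rot: [-3.142, -0.0, -0.001]
ft_force: [0.5, 1.0, -2.0]
grip_width: 0.0151
```

>>> {"api": "step_arm", "payload": {"series": [[0, 0, -0.001, 0, 0, 0, 0.9], [0, 0, 0, 0, 0, 0, 0.9]]}}

```text
time_s: 10.25
tcp_pos: [0.5083, 0.0229, 0.1297]
eef_rot: [-3.142, -0.0, -0.001]
ft_force: [0.9, 1.8, -1.3]
grip_width: 0.0155
```

>>> {"api": "step_arm", "payload": {"series": [[0, 0, -0.001, 0, 0, 0, 0.9], [0, 0, 0, 0, 0, 0, 0.9]]}}

```text
time_s: 10.5
tcp_pos: [0.5082, 0.0229, 0.1287]
eef_rot: [-3.142, -0.0, -0.001]
ft_force: [0.2, 0.3, -1.1]
grip_width: 0.0152
```

>>> {"api": "step_arm", "payload": {"series": [[0, 0, -0.001, 0, 0, 0, 0.9], [0, 0, 0, 0, 0, 0, 0.9]]}}

```text
time_s: 10.75
tcp_pos: [0.5082, 0.0229, 0.1277]
eef_rot: [-3.142, -0.0, -0.001]
ft_force: [0.7, 0.4, -1.4]
grip_width: 0.0154
```

>>> {"api": "step_arm", "payload": {"series": [[0, 0, -0.001, 0, 0, 0, 0.9], [0, 0, 0, 0, 0, 0, 0.9]]}}

```text
time_s: 11.0
tcp_pos: [0.5083, 0.0229, 0.1268]
eef_rot: [-3.142, -0.0, -0.001]
ft_force: [0.7, 2.0, 0.5]
grip_width: 0.0154
```

>>> {"api": "step_arm", "payload": {"series": [[0, 0, -0.001, 0, 0, 0, 0.9], [0, 0, 0, 0, 0, 0, 0.9]]}}

```text
time_s: 11.25
tcp_pos: [0.5084, 0.023, 0.126]
eef_rot: [-3.142, -0.001, -0.001]
ft_force: [0.3, 1.8, 1.7]
grip_width: 0.0153
```

>>> {"api": "step_arm", "payload": {"series": [[0, 0, -0.001, 0, 0, 0, 0.9], [0, 0, 0, 0, 0, 0, 0.9]]}}

```text
time_s: 11.5
tcp_pos: [0.5085, 0.023, 0.1252]
eef_rot: [-3.142, -0.001, -0.001]
ft_force: [-1.0, 2.3, 5.2]
grip_width: 0.0154
```

>>> {"api": "step_arm", "payload": {"series": [[0, 0, 0, 0, 0, 0, 0.5], [0, 0, 0, 0, 0, 0, 0.5], [0, 0, 0.02, 0, 0, 0, 0.5], [0, 0, 0.05, 0, 0, 0, 0.5], [0, 0, 0.055, 0, 0, 0, 0.5], [0.052, 0, 0, 0, 0, 0, 0.5], [0.052, 0, 0, 0, 0, 0, 0.5], [0.052, 0, 0, 0, 0, 0, 0.5], [0, 0, 0, 0, 0, 0, 0.5]]}}

```text
time_s: 12.62
tcp_pos: [0.666, 0.0225, 0.2461]
eef_rot: [3.142, 0.004, -0.001]
ft_force: [-1.0, -0.0, -0.2]
grip_width: 0.0456
```

```bash
python3 - <<'E'
from h import *
c=robot.camera("wrist");cv2.imwrite("pics/w4.png",c["img"][:,:,::-1])
for d in robot.silhouettes("wrist","bar")[:3]:print(d["conf"],d["bbox"],mc(d["mask"]).round(1),fit([(c,d["mask"])],BAR(0),[.665,.141]))
for n in("scene","top"):
    k=robot.camera(n);print(n)
    cv2.imwrite(f"pics/{n}4.png",k["img"][:,:,::-1])
    for d in robot.silhouettes(n,"arbor"):print(d["conf"],d["bbox"],mc(d["mask"]).round(1))
    print(proj(k,[[.5095,.0225,.1],[.5095,.0225,.166]]))
s=robot.read_state();print(np.round(s["tcp_pos"],4),np.round(s["ft_force"],2))
E
python3 -c "
import cv2
a=cv2.imread('pics/scene4.png')[180:280,270:380];b=cv2.imread('pics/w4.png')[:,:]
import numpy as np
cv2.imwrite('pics/v5.png',np.hstack([cv2.resize(a,(400,364)),cv2.resize(b,(400,364))]))"
```

```text
0.58 [307.8, 65.7, 336.3, 106.4] [321.8  84.8] (array([0.66720455, 0.14088401]), array([ 0.00033286, -0.00036429]))
scene
0.95 [468.6, 198.5, 487.7, 242.6] [476.6 221.2]
0.94 [425.7, 256.7, 445.6, 302.5] [435.7 279.4]
0.87 [485.6, 262.3, 503.7, 311.8] [494.  284.9]
0.77 [312.8, 193.9, 327.9, 236.3] [320. 215.]
0.73 [409.6, 232.5, 427.4, 280.1] [417.6 257.5]
[[319.12798997 228.7693985 ]
 [318.40221181 197.99651851]]
top
0.74 [160.2, 229.9, 178.5, 246.3] [169.  237.8]
0.6 [226.1, 256.1, 237.3, 267.9] [230.7 263.1]
0.57 [208.2, 229.3, 223.9, 244.7] [215.2 238. ]
0.55 [169.3, 312.3, 187.8, 321.7] [179.4 318.4]
[[315.66309003 258.64264175]
 [316.30519763 254.05997223]]
[0.6634 0.0229 0.2508] [-0.15  0.64 -0.53]
```

View pics/v5.png

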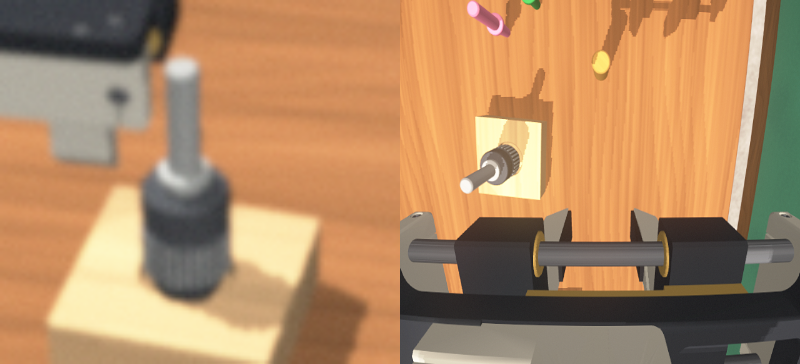

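View 5: the arbor stands upright in the chuck (left crop). The bar stands alone at wrist px (322,85).

>>> {"api": "step_arm", "payload": {"series": [[0.001, 0.059, 0, 0, 0, 0, 0.5], [0, 0.059, 0, 0, 0, 0, 0.5], [0, 0, -0.055, 0, 0, 0, 0.5], [0, 0, -0.055, 0, 0, 0, 0.5], [0, 0, -0.055, 0, 0, 0, 0.5], [0, 0, -0.039, 0, 0, 0, 0.5], [0, 0, 0, 0, 0, 0, 0.5], [0, 0, 0, 0, 0, 0, 0.5]]}}

```text
time_s: 13.92
tcp_pos: [0.6664, 0.141, 0.0484]
eef_rot: [-3.141, -0.004, -0.001]
ft_force: [-0.4, -0.4, 0.8]
grip_width: 0.046
```

>>> {"api": "step_arm", "payload": {"series": [[0, 0, 0, 0, 0, 0, 0.9], [0, 0, 0, 0, 0, 0, 0.9], [0, 0, 0, 0, 0, 0, 0.9], [0, 0, 0, 0, 0, 0, 0.9]], "force": 58}}

```text
time_s: 14.42
tcp_pos: [0.6659, 0.1409, 0.0469]
eef_rot: [-3.141, -0.002, -0.001]
ft_force: [-0.3, 0.4, 5.7]
grip_width: 0.023
```

>>> {"api": "step_arm", "payload": {"series": [[0, 0, 0.03, 0, 0, 0, 0.9], [0, 0, 0.05, 0, 0, 0, 0.9], [0, 0, 0.055, 0, 0, 0, 0.9], [0, 0, 0.05, 0, 0, 0, 0.9], [-0.0395, -0.03, 0, 0, 0, 0, 0.9], [-0.0395, -0.03, 0, 0, 0, 0, 0.9], [-0.039, -0.029, 0, 0, 0, 0, 0.9], [-0.039, -0.029, 0, 0, 0, 0, 0.9], [0, 0, 0, 0, 0, 0, 0.9]]}}

```text
time_s: 15.55
tcp_pos: [0.5053, 0.0216, 0.2303]
eef_rot: [3.141, 0.003, -0.003]
ft_force: [1.6, 0.6, -2.2]
grip_width: 0.0234
```

>>> {"api": "step_arm", "payload": {"series": [[0, 0, 0, 0, 0, 0, 0.9]]}}

```text
time_s: 15.68
tcp_pos: [0.5086, 0.023, 0.2307]
eef_rot: [-3.141, -0.0, -0.001]
ft_force: [0.1, 0.2, -3.1]
grip_width: 0.0233
```

```bash
python3 - <<'E'
from h import *
for n in("scene","top"):
    k=robot.camera(n);cv2.imwrite(f"pics/{n}5.png",k["img"][:,:,::-1])
a=cv2.imread('pics/scene5.png')[110:270,240:400];b=cv2.imread('pics/top5.png')[180:300,260:380]
cv2.imwrite('pics/v6.png',np.hstack([cv2.resize(a,(400,400)),cv2.resize(b,(400,400))]))
s=robot.read_state();print(np.round(s["tcp_pos"],4),np.round(s["ft_force"],2))
E
```

```text
[0.509  0.0234 0.2305] [ 0.3   0.81 -3.63]
```

View pics/v6.png

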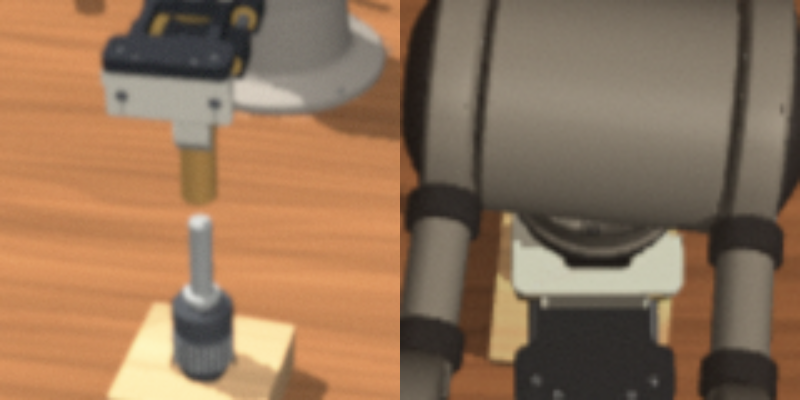

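View 6: the bar hangs centred about 20 mm above the arbor top. I lower it now.

>>> {"api": "step_arm", "payload": {"series": [[0, 0, -0.01, 0, 0, 0, 0.9], [0, 0, -0.005, 0, 0, 0, 0.9], [0, 0, 0, 0, 0, 0, 0.9]]}}

```text
time_s: 16.15
tcp_pos: [0.5079, 0.0231, 0.2148]
eef_rot: [-3.141, 0.002, -0.001]
ft_force: [-0.3, 0.4, -3.2]
grip_width: 0.0234
```

>>> {"api": "step_arm", "payload": {"series": [[0, 0, -0.002, 0, 0, 0, 0.9], [0, 0, 0, 0, 0, 0, 0.9]]}}

```text
time_s: 16.4
tcp_pos: [0.5082, 0.0229, 0.2137]
eef_rot: [3.142, -0.0, -0.001]
ft_force: [-0.3, 0.3, -2.5]
grip_width: 0.0235
```

>>> {"api": "step_arm", "payload": {"series": [[0, 0, -0.001, 0, 0, 0, 0.9], [0, 0, 0, 0, 0, 0, 0.9]]}}

```text
time_s: 16.65
tcp_pos: [0.5082, 0.0229, 0.2128]
eef_rot: [3.142, -0.0, -0.001]
ft_force: [-0.1, 0.7, -3.2]
grip_width: 0.0234
```

>>> {"api": "step_arm", "payload": {"series": [[0, 0, -0.001, 0, 0, 0, 0.9], [0, 0, 0, 0, 0, 0, 0.9]]}}

```text
time_s: 16.9
tcp_pos: [0.5082, 0.0229, 0.2117]
eef_rot: [-3.142, 0.0, -0.001]
ft_force: [0.1, -0.0, -2.4]
grip_width: 0.0233
```

>>> {"api": "step_arm", "payload": {"series": [[0, 0, -0.001, 0, 0, 0, 0.9], [0, 0, 0, 0, 0, 0, 0.9]]}}

```text
time_s: 17.15
tcp_pos: [0.5085, 0.0229, 0.2113]
eef_rot: [3.141, -0.001, -0.001]
ft_force: [-1.7, -0.1, 2.6]
grip_width: 0.0231
```

>>> {"api": "step_arm", "payload": {"series": [[0, 0, -0.001, 0, 0, 0, 0.9], [0, 0, 0, 0, 0, 0, 0.9]]}}

```text
time_s: 17.4
tcp_pos: [0.5088, 0.0228, 0.2108]
eef_rot: [3.141, -0.002, -0.001]
ft_force: [-0.3, -0.6, 5.5]
grip_width: 0.0232
```

>>> {"api": "step_arm", "payload": {"series": [[0, 0, -0.001, 0, 0, 0, 0.9], [0, 0, 0, 0, 0, 0, 0.9]]}}

```text
time_s: 17.65
tcp_pos: [0.5092, 0.0228, 0.2104]
eef_rot: [3.141, -0.004, -0.001]
ft_force: [-0.4, 0.3, 8.8]
grip_width: 0.0233
```

>>> {"api": "step_arm", "payload": {"series": [[0, 0, 0.006, 0, 0, 0, 0.9], [0, 0, 0, 0, 0, 0, 0.9], [0, 0, -0.004, 0, 0, 0, 0.9], [0, 0, -0.003, 0, 0, 0, 0.9], [0, 0, -0.0015, 0, 0, 0, 0.9], [0, 0, -0.001, 0, 0, 0, 0.9], [0, 0, 0, 0, 0, 0, 0.9]]}}

```text
time_s: 18.52
tcp_pos: [0.5105, 0.0227, 0.2091]
eef_rot: [3.141, -0.009, -0.001]
ft_force: [-3.0, 0.1, 21.7]
grip_width: 0.023
```

>>> {"api": "step_arm", "payload": {"series": [[0, 0, 0.007, 0, 0, 0, 0.9], [0, 0, 0, 0, 0, 0, 0.9], [0, 0, -0.0035, 0, 0, 0, 0.9], [0, 0, -0.0015, 0, 0, 0, 0.9], [0, 0, -0.0015, 0, 0, 0, 0.9], [0, 0, -0.0005, 0, 0, 0, 0.9], [0, 0, 0, 0, 0, 0, 0.9]]}}

```text
time_s: 19.4
tcp_pos: [0.5104, 0.0226, 0.2087]
eef_rot: [3.141, -0.008, -0.001]
ft_force: [-1.9, -0.2, 23.3]
grip_width: 0.0235
```

>>> {"api": "step_arm", "payload": {"series": [[0, 0, 0.03, 0, 0, 0, 0.9], [0.0395, 0.03, 0, 0, 0, 0, 0.9], [0.0395, 0.03, 0, 0, 0, 0, 0.9], [0.039, 0.029, 0, 0, 0, 0, 0.9], [0.039, 0.029, 0, 0, 0, 0, 0.9], [0, 0, -0.05, 0, 0, 0, 0.9], [0, 0, -0.055, 0, 0, 0, 0.9], [0, 0, -0.055, 0, 0, 0, 0.9], [0, 0, -0.024, 0, 0, 0, 0.9], [0, 0, 0, 0, 0, 0, 0.9]]}}

```text
time_s: 20.65
tcp_pos: [0.6636, 0.1407, 0.048]
eef_rot: [3.141, 0.005, -0.001]
ft_force: [0.4, -0.2, -2.3]
grip_width: 0.0231
```

>>> {"api": "step_arm", "payload": {"series": [[0, 0, -0.003, 0, 0, 0, 0.9], [0, 0, -0.001, 0, 0, 0, 0.9], [0, 0, 0, 0, 0, 0, 0.9]]}}

```text
time_s: 21.02
tcp_pos: [0.6652, 0.1409, 0.0473]
eef_rot: [3.142, -0.0, -0.001]
ft_force: [-0.1, -0.6, -3.2]
grip_width: 0.0232
```

>>> {"api": "step_arm", "payload": {"series": [[0, 0, -0.001, 0, 0, 0, 0.9], [0, 0, -0.0005, 0, 0, 0, 0.9], [0, 0, 0, 0, 0, 0, 0.9]]}}

```text
time_s: 21.4
tcp_pos: [0.6652, 0.1409, 0.0458]
eef_rot: [3.142, -0.0, -0.001]
ft_force: [0.3, 1.1, -2.7]
grip_width: 0.0232
```

>>> {"api": "step_arm", "payload": {"series": [[0, 0, -0.0005, 0, 0, 0, 0.9], [0, 0, 0, 0, 0, 0, 0.9]]}}

```text
time_s: 21.65
tcp_pos: [0.6653, 0.1409, 0.0453]
eef_rot: [-3.142, -0.0, -0.001]
ft_force: [0.0, -0.2, -4.5]
grip_width: 0.0231
```

>>> {"api": "step_arm", "payload": {"series": [[0, 0, -0.001, 0, 0, 0, 0.9], [0, 0, 0, 0, 0, 0, 0.9]]}}

```text
time_s: 21.9
tcp_pos: [0.6653, 0.1409, 0.0452]
eef_rot: [3.142, -0.001, -0.001]
ft_force: [-2.8, 0.9, 4.9]
grip_width: 0.0231
```

>>> {"api": "step_arm", "payload": {"series": [[0, 0, -0.001, 0, 0, 0, 0.9], [0, 0, 0, 0, 0, 0, 0.9]]}}

```text
time_s: 22.15
tcp_pos: [0.6654, 0.1409, 0.0452]
eef_rot: [-3.142, -0.001, -0.001]
ft_force: [-5.2, -1.3, 10.0]
grip_width: 0.0233
```

>>> {"api": "step_arm", "payload": {"series": [[0, 0, 0.001, 0, 0, 0, 0.5], [0, 0, 0, 0, 0, 0, 0.5], [0, 0, 0.03, 0, 0, 0, 0.5], [0, 0, 0.05, 0, 0, 0, 0.5], [0, 0, 0.05, 0, 0, 0, 0.5], [0, 0, 0.049, 0, 0, 0, 0.5], [-0.0395, -0.03, 0, 0, 0, 0, 0.5], [-0.0395, -0.03, 0, 0, 0, 0, 0.5], [-0.039, -0.029, 0, 0, 0, 0, 0.5], [-0.039, -0.029, 0, 0, 0, 0, 0.5]]}}

```text
time_s: 23.4
tcp_pos: [0.507, 0.022, 0.2231]
eef_rot: [3.141, -0.001, -0.001]
ft_force: [-0.7, -0.8, -0.0]
grip_width: 0.0458
```

```bash
python3 - <<'E'
from h import *
k=robot.camera("scene");cv2.imwrite("pics/scene7.png",k["img"][:,:,::-1])
a=k["img"][140:360,240:460,::-1];b=cv2.imread('pics/scene4.png')[180:280,270:370]
cv2.imwrite('pics/v7.png',np.hstack([cv2.resize(a,(500,500)),cv2.resize(k["img"][180:280,270:330,::-1],(300,500))]))
s=robot.read_state();print(np.round(s["tcp_pos"],4),np.round(s["ft_force"],2))
E
```

```text
[0.5022 0.0198 0.2227] [-2.2  -0.99 -0.35]
```

View pics/v7.png

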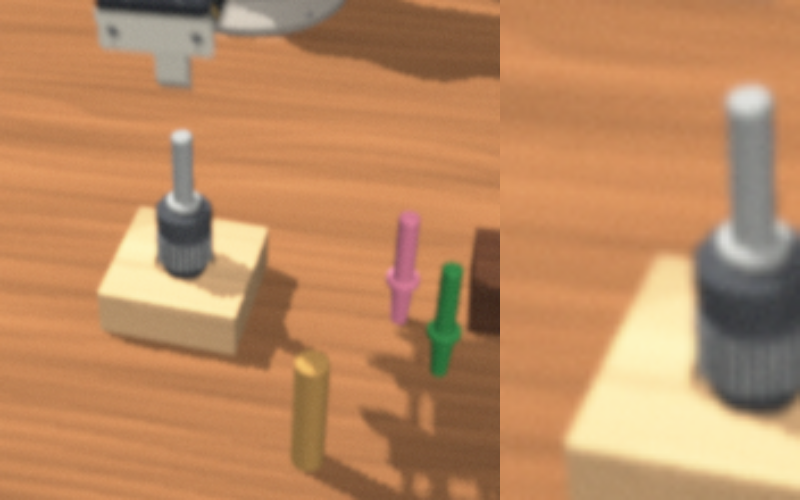

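View 7: the bar is back upright on the bench, and the arbor sits lower in the chuck and upright. Next I grasp the shank.

>>> {"api": "step_arm", "payload": {"series": [[0, 0, 0, 0, 0, 0, 0.5], [0, 0, -0.05, 0, 0, 0, 0.5], [0, 0, -0.04, 0, 0, 0, 0.5], [0, 0, -0.014, 0, 0, 0, 0.5], [0, 0, 0, 0, 0, 0, 0.5], [0, 0, 0, 0, 0, 0, 0.9], [0, 0, 0, 0, 0, 0, 0.9], [0, 0, 0, 0, 0, 0, 0.9], [0, 0, 0, 0, 0, 0, 0.9]], "force": 58}}

```text
time_s: 24.58
tcp_pos: [0.5085, 0.0228, 0.1199]
eef_rot: [3.141, -0.001, -0.001]
ft_force: [0.5, -0.5, 3.4]
grip_width: 0.015
```

>>> {"api": "step_arm", "payload": {"series": [[0, 0, 0.005, 0, 0, 0, 0.9], [0, 0, 0.01, 0, 0, 0, 0.9], [0, 0, 0, 0, 0, 0, 0.9]]}}

```text
time_s: 24.95
tcp_pos: [0.5086, 0.0229, 0.1349]
eef_rot: [3.141, -0.001, -0.001]
ft_force: [-0.7, -0.6, -5.5]
grip_width: 0.0148
```

>>> {"api": "step_arm", "payload": {"series": [[0, 0, 0.035, 0, 0, 0, 0.9], [0, 0, 0.035, 0, 0, 0, 0.9], [0.008, -0.053, 0, 0, 0, 0, 0.9], [0.008, -0.053, 0, 0, 0, 0, 0.9], [0.008, -0.053, 0, 0, 0, 0, 0.9], [0.008, -0.053, 0, 0, 0, 0, 0.9], [0.008, -0.053, 0, 0, 0, 0, 0.9], [0.008, -0.053, 0, 0, 0, 0, 0.9], [0.008, -0.053, 0, 0, 0, 0, 0.9], [0.0075, -0.052, 0, 0, 0, 0, 0.9]]}}

```text
time_s: 26.2
tcp_pos: [0.5715, -0.4016, 0.2033]
eef_rot: [-3.141, 0.001, -0.001]
ft_force: [1.8, 0.8, -5.5]
grip_width: 0.015
```

>>> {"api": "step_arm", "payload": {"series": [[0, 0, 0, 0, 0, 0, 0.9], [0, 0, 0, 0, 0, 0, 0.9]]}}

```text
time_s: 26.45
tcp_pos: [0.5713, -0.3996, 0.203]
eef_rot: [-3.139, 0.002, -0.001]
ft_force: [-0.6, -0.4, -5.7]
grip_width: 0.0151
```

```bash
python3 - <<'E'
from h import *
k=robot.camera("wrist");cv2.imwrite("pics/w8.png",k["img"][:,:,::-1])
s=robot.read_state();print(np.round(s["tcp_pos"],4),np.round(s["ft_force"],2),s["qpos"].round(2))
print(proj(k,[[.572,-.286,.04]]),proj(k,[[.572,-.4,.112],[.572,-.4,.178]]))
for q in("stand0","chuck"):
  for d in robot.silhouettes("wrist",q)[:3]:print(q,d["conf"],d["bbox"],mc(d["mask"]).round(1))
E
```

```text
[ 0.5715 -0.399   0.2035] [-0.59  0.62 -6.48] [-0.72  0.69  1.    0.    1.45 -0.72]
[[320.90595413  90.31565181]] [[320.91618879 242.57670469]
 [320.64839843 276.96066221]]
stand0 0.86 [277.7, 42.4, 372.9, 145.5] [324.6  91.8]
chuck 0.97 [283.3, 216.6, 360.7, 283.6] [321.4 247.2]
```

View pics/w8.png

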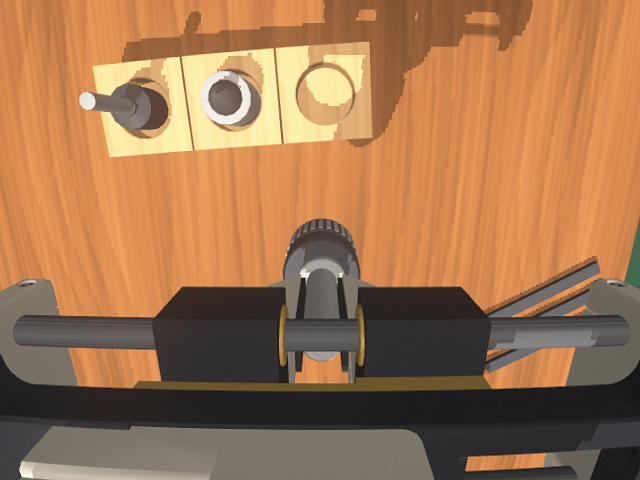

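View 8: the empty pocket rim spans about x 296–355, y 62–123. The chuck is held upright with its axis near x 321. The other tools are untouched. Next I enlarge the rim.

```bash
python3 - <<'E'
from h import *
k=robot.camera("wrist")
a=k["img"][35:155,265:385,::-1].copy();a=cv2.resize(a,None,fx=5,fy=5,interpolation=cv2.INTER_CUBIC)
for y,cl in((-.286,(0,0,255)),(-.290,(255,0,0))):
    p=(proj(k,ring(.5745,y,.04,.0255))-[265,35]+.5)*5
    cv2.polylines(a,[p.astype(int)],True,cl,1)
cv2.imwrite("pics/v9.png",a)
m=[d["mask"] for d in robot.silhouettes("wrist","chuck")][0]
print(fit([(k,m)],CHK(.113),[.572,-.4]), [ray(k,u,.04).round(4) for u in((325.5,93),(296,93),(355,93),(325,63),(325,123))])
E
```

```text
(array([ 0.57325259, -0.38655113]), array([ 0.00356582, -0.00824459])) [array([ 0.5766, -0.2875,  0.04  ]), array([ 0.5513, -0.2875,  0.04  ]), array([ 0.602 , -0.2874,  0.04  ]), array([ 0.5761, -0.2633,  0.04  ]), array([ 0.5763, -0.3124,  0.04  ])]
```

View pics/v9.png

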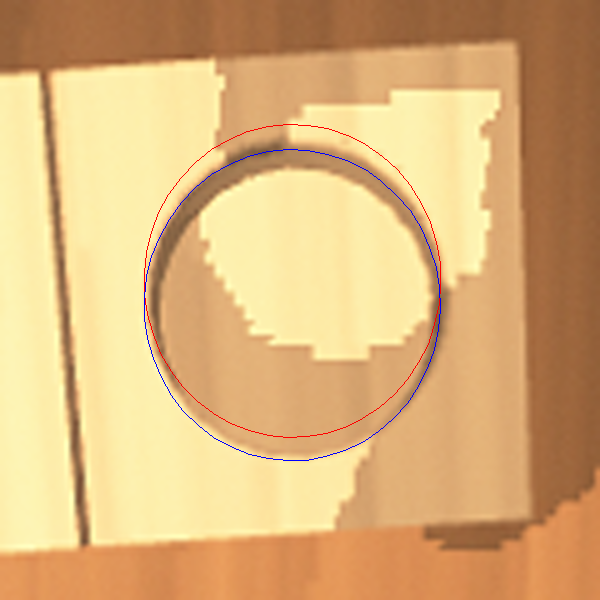

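>>> {"api": "step_arm", "payload": {"series": [[0.002, 0.0555, 0, 0, 0, 0, 0.9], [0, 0.056, 0, 0, 0, 0, 0.9], [0, 0, -0.035, 0, 0, 0, 0.9], [0, 0, -0.03, 0, 0, 0, 0.9], [0, 0, 0, 0, 0, 0, 0.9]]}}

```text
time_s: 27.32
tcp_pos: [0.5724, -0.2869, 0.1373]
eef_rot: [-3.139, 0.004, 0.0]
ft_force: [-0.7, -0.3, -7.2]
grip_width: 0.0152
```

>>> {"api": "step_arm", "payload": {"series": [[0, 0, -0.01, 0, 0, 0, 0.9], [0, 0, 0, 0, 0, 0, 0.9]]}}

```text
time_s: 27.58
tcp_pos: [0.5738, -0.2888, 0.1297]
eef_rot: [3.141, -0.001, -0.001]
ft_force: [-0.8, 0.4, -5.8]
grip_width: 0.0151
```

>>> {"api": "step_arm", "payload": {"series": [[0, 0, -0.006, 0, 0, 0, 0.9], [0, 0, 0, 0, 0, 0, 0.9]]}}

```text
time_s: 27.82
tcp_pos: [0.5735, -0.2886, 0.123]
eef_rot: [-3.141, 0.0, -0.001]
ft_force: [0.0, -0.1, -6.1]
grip_width: 0.0151
```

>>> {"api": "step_arm", "payload": {"series": [[0, 0, -0.004, 0, 0, 0, 0.9], [0, 0, 0, 0, 0, 0, 0.9]]}}

```text
time_s: 28.08
tcp_pos: [0.5735, -0.2885, 0.1189]
eef_rot: [-3.141, 0.001, -0.001]
ft_force: [0.0, -0.2, -5.9]
grip_width: 0.0151
```

>>> {"api": "step_arm", "payload": {"series": [[0, 0, -0.004, 0, 0, 0, 0.9], [0, 0, 0, 0, 0, 0, 0.9]]}}

```text
time_s: 28.32
tcp_pos: [0.5735, -0.2884, 0.1148]
eef_rot: [-3.141, 0.001, -0.001]
ft_force: [0.4, -0.5, -5.8]
grip_width: 0.015
```

>>> {"api": "step_arm", "payload": {"series": [[0, 0, -0.004, 0, 0, 0, 0.9], [0, 0, -0.003, 0, 0, 0, 0.9], [0, 0, 0, 0, 0, 0, 0.9]]}}

```text
time_s: 28.7
tcp_pos: [0.5735, -0.2885, 0.1078]
eef_rot: [-3.141, 0.001, -0.001]
ft_force: [0.1, 0.1, -6.0]
grip_width: 0.0153
```

>>> {"api": "step_arm", "payload": {"series": [[0, 0, -0.002, 0, 0, 0, 0.9], [0, 0, -0.001, 0, 0, 0, 0.9], [0, 0, 0, 0, 0, 0, 0.9]]}}

```text
time_s: 29.08
tcp_pos: [0.574, -0.2887, 0.106]
eef_rot: [3.141, -0.001, -0.001]
ft_force: [0.1, -0.1, -0.5]
grip_width: 0.0152
```

>>> {"api": "step_arm", "payload": {"series": [[0, 0, 0, 0, 0, 0, 0.5], [0, 0, 0, 0, 0, 0, 0.5], [0, 0, 0, 0, 0, 0, 0.5], [0, 0, 0.03, 0, 0, 0, 0.5], [0, 0, 0.055, 0, 0, 0, 0.5], [0, 0, 0.06, 0, 0, 0, 0.5], [0, -0.06, 0.02, 0, 0, 0, 0.5], [0, -0.06, 0.02, 0, 0, 0, 0.5], [0, 0, 0, 0, 0, 0, 0.5], [0, 0, 0, 0, 0, 0, 0.5]]}}

```text
time_s: 30.32
tcp_pos: [0.5735, -0.4069, 0.2889]
eef_rot: [-3.14, 0.001, -0.001]
ft_force: [-0.5, 0.7, 0.1]
grip_width: 0.0456
```

```bash
python3 - <<'E'
from h import *
a=robot.camera("scene")["img"][150:390,90:540,::-1];b=robot.camera("wrist")["img"][0:240,120:440,::-1]
cv2.imwrite("pics/v10.png",np.vstack([cv2.resize(a,(640,341)),cv2.resize(b,(341,256)) if 0 else cv2.copyMakeBorder(cv2.resize(b,(341,256)),0,0,0,299,0)]))
s=robot.read_state();print(np.round(s["tcp_pos"],4),np.round(s["ft_force"],2),s["grip_width"],s["time_s"])
E
```

```text
[ 0.5739 -0.4057  0.2893] [-0.65 -0.08  0.48] 0.04604985714704668 30.425
```

View pics/v10.png

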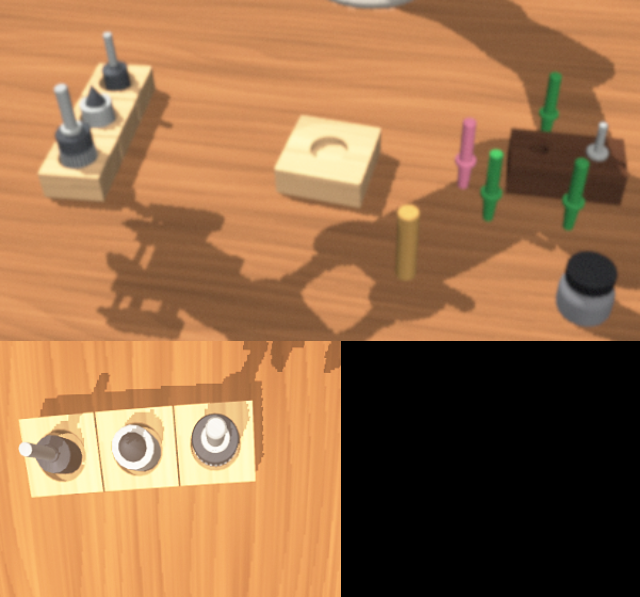

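View 10: the chuck and arbor stand upright in the formerly empty stand, at panel px (70,140). The bar is upright on the bench at (408,243), and the other tools are where they were. I hand in.

```bash
python3 -c "
from workcell import robot
print(robot.hand_in())"
```

```text
the job is handed in; nothing more can be done
None
```

The job is done and handed in after about 30 s of robot time.

- **Seating by hand:** I set the thick arbor in the chuck's socket with about 7 N of push. Contact came with the collar roughly 7 mm above the chuck's face.
- **Tapping:** A first slow press of the bar reached about 12 N. Two taps followed, at about 25 N and 26.5 N. These are forces read at the bottom of each stroke, so a brief higher peak between readings would not have shown.
- **Bar:** I put it back upright on the bench, where it had stood.
- **Moving the chuck:** I lifted it by the shank; the wrist carried about 6 N, the weight of both parts, so the taper held. I lowered it into the empty stand until it touched the floor of the pocket.

In the last pictures the chuck and arbor stand upright in that stand, the bar stands on the bench, and the other tools and look-alikes are where they were. The gripper was open and clear of everything. No check failed or disagreed. I did not make a separate 10 N pull test on the taper; it is only shown to hold the chuck's own weight, about 4 N.

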